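# Load the dose tray and wind the round timer

### The job

Get the medicine drawer ready for the night round: first clear the sliding tray by standing the brown vial and the white dose cup upright on the blue mat, then lay every pill strip there is flat in the tray compartment of its own colour, white tab towards the far side from the robot. Then slide the loaded tray fully home against the lock block, and finally wind the timer's key clockwise, a part turn at a time, until it reaches its stop with the pointer at the green mark. Leave the other things in the drawer where they are.

Things in the scene. Friction and masses are not known exactly. Their poses are not given: they have to be found in the camera images.
- tray_base (a point): clear acrylic sliding tray, 114 (x) x 224 (y) mm. Origin: centre of its underside; +x is its far side from the robot, +y the way home. Floor surface at z = 4 mm; four compartments 102 (x) by 34 (y) mm, walls up to z = 10 mm, 22 mm lands between. Centres at x = 0, y = -84 (red floor), -28 (yellow), 28 (green), 84 mm (blue). Vial and cup stand in two of them at the start.
- tray (a joint): travel of the tray along its rail, 0 to 0.13 m, growing towards its +y; it starts at 0; 0.13 is fully home, against the dark lock block at the +y end of the rail. It stays where it is left (about 3 N friction).
- tray_fin (a point): white upright fin by which the tray is slid, on a bracket beyond the tray's -y end: 10 mm thick (y), 40 mm wide (x), its top 10 mm above this point, its foot 32 mm below it. This point lies on its centre plane.
- vial: brown glass vial, body 28 mm diameter up to 42 mm, white cap 21 mm diameter, 59 mm tall in all. Origin: centre of the underside, z up.
- cup: white ceramic dose cup, 31 mm diameter at the rim, 38 mm tall, open. Origin: centre of the underside, z up.
- mat: blue felt mat, 120 (x) x 150 (y) x 3 mm, fixed on the drawer floor. Origin: centre of the underside.
- timer: white clockwork timer, 100 x 100 mm, 56 mm high, fixed; black dial on top with a red mark (unwound) on its +x and a green mark (fully wound), the winding key standing at its centre. Origin: centre of the underside.
- key (a joint): turn of the winding key, rad, 0 (unwound) to 4.8 (its stop, fully wound); grows clockwise seen from above. At 0 the wings lie along the timer's x axis and the orange pointer points along its +x; at q they point at an angle -q from it. Sprung (up to 0.07 Nm back) but it holds where it is left; takes up to about 0.2 Nm to turn.
- key_grip (a point): middle of the key's upright flat wing plate, on the axis: plate 44 mm long, 10 mm thick, 26 mm high (13 mm above and below this point); below it a 12 mm stem, the timer's top is 35 mm below this point.
- strip_red: red plastic pill strip, 90 x 26 x 20 mm, lying flat: a red body (76 mm long, 20 mm high) with four clear lids on top and, at its +x end, a lower white thumb tab (14 mm long, 10 mm high). Origin: centre of the underside; x runs along the strip towards the white tab. May be absent (None).
- strip_yellow: yellow plastic pill strip, 90 x 26 x 20 mm, lying flat: a yellow body (76 mm long, 20 mm high) with four clear lids on top and, at its +x end, a lower white thumb tab (14 mm long, 10 mm high). Origin: centre of the underside; x runs along the strip towards the white tab. May be absent (None).
- strip_green: green plastic pill strip, 90 x 26 x 20 mm, lying flat: a green body (76 mm long, 20 mm high) with four clear lids on top and, at its +x end, a lower white thumb tab (14 mm long, 10 mm high). Origin: centre of the underside; x runs along the strip towards the white tab. May be absent (None).
- strip_blue: blue plastic pill strip, 90 x 26 x 20 mm, lying flat: a blue body (76 mm long, 20 mm high) with four clear lids on top and, at its +x end, a lower white thumb tab (14 mm long, 10 mm high). Origin: centre of the underside; x runs along the strip towards the white tab. May be absent (None).
- strip_red_tab (a point): middle of the white tab of the red strip, 38 mm along its x from its origin and 10 mm up
- strip_yellow_tab (a point): middle of the white tab of the yellow strip, 38 mm along its x from its origin and 10 mm up
- strip_green_tab (a point): middle of the white tab of the green strip, 38 mm along its x from its origin and 10 mm up
- strip_blue_tab (a point): middle of the white tab of the blue strip, 38 mm along its x from its origin and 10 mm up
- gel: clear hand gel bottle, 44 mm diameter, 110 mm tall; bystander, to be left alone. Origin: centre of the underside.
- jar: orange tablet jar, 44 mm diameter, 60 mm tall; bystander, to be left alone. Origin: centre of the underside.
- carton: green carton, 30 x 70 x 50 mm; bystander, to be left alone. Origin: centre of the underside.
- bowl: steel bowl, 76 mm diameter, 35 mm tall; bystander, to be left alone. Origin: centre of the underside.
- case: grey thermometer case, 30 x 80 x 18 mm; bystander, to be left alone. Origin: centre of the underside.
- spatula: steel dispensing spatula, 140 mm long; bystander, to be left alone. Origin: near its middle.

How it is judged:
On the way, in this order (a step that is already met when the one before it is completed fails the run):
1. the vial and the cup stand upright on the mat, released (x of vial in the frame of mat between -0.06 and 0.06 m and y of vial in the frame of mat between -0.075 and 0.075 m and z of vial in the frame of mat between -0.003 and 0.009 m and angle between each of vial, cup's own z axis and vertical below 0.12 rad and contact force between each of vial, cup and the fingers below 0.2 N and x of cup in the frame of mat between -0.06 and 0.06 m and y of cup in the frame of mat between -0.075 and 0.075 m and z of cup in the frame of mat between -0.003 and 0.009 m), for 0.2 s.
2. every strip present lies flat in its colour's compartment, tab to the far side, released (y of strip_red in the frame of tray_base between -0.092 and -0.076 m and x of strip_red in the frame of tray_base between -0.012 and 0.012 m and z of strip_red in the frame of tray_base between 0.0005 and 0.0075 m and x of each of strip_red_tab, strip_yellow_tab, strip_green_tab, strip_blue_tab in the frame of tray_base above 0.02 m and angle between each of strip_red, strip_yellow, strip_green, strip_blue's own z axis and vertical below 0.1 rad and contact force between each of strip_red, strip_yellow, strip_green, strip_blue and the fingers below 0.2 N and y of strip_yellow in the frame of tray_base between -0.036 and -0.02 m and x of strip_yellow in the frame of tray_base between -0.012 and 0.012 m and z of strip_yellow in the frame of tray_base between 0.0005 and 0.0075 m and y of strip_green in the frame of tray_base between 0.02 and 0.036 m and x of strip_green in the frame of tray_base between -0.012 and 0.012 m and z of strip_green in the frame of tray_base between 0.0005 and 0.0075 m and y of strip_blue in the frame of tray_base between 0.076 and 0.092 m and x of strip_blue in the frame of tray_base between -0.012 and 0.012 m and z of strip_blue in the frame of tray_base between 0.0005 and 0.0075 m), for 0.2 s.
3. the tray is fully home (value of joint tray above 0.122 m), for 0.2 s.
4. the key is fully wound (value of joint key above 4.6 rad), for 0.2 s.
At the end, for the whole second after the job is handed in: Vial and cup upright (within 0.12 rad) with their centres over the mat; every strip present flat on the floor of its colour's compartment (12 mm along, 8 mm across, 3.5 mm in height), tab to the tray's +x side; tray within 8 mm of its home stop; key wound past 4.6 of 4.8 rad; all released (all of step 1 and all of step 2 and value of joint tray above 0.122 m and value of joint key above 4.6 rad); the robot touches nothing.
It fails at once if a bystander (gel bottle, jar, carton, bowl, case or spatula) is shifted by more than 4 cm (distance of any of gel, jar, carton, bowl, case, spatula from where it was at the start of the episode above 0.04 m).
Of strip_red, strip_yellow, strip_green, strip_blue only 2 to 4 are there at a start; the rules pass over those that are not, and their reading is None.
At some moment in a run one of strip_red, strip_yellow, strip_green, strip_blue may be knocked a few centimetres aside while the robot is not near it.
It also fails if it takes over 210 s, if anything falls off the work surface, if the arm or the gripper's body presses on something with over 40 N, if the wrist force passes 120 N, or if a joint passes its speed limit or range.

### The arm

A 7-joint arm with a two-finger parallel gripper is mounted at the origin on the work surface. World frame = base frame: x ahead of the robot, y to its left, z up, the work surface at z = 0. Lengths are in m, angles in rad, forces in N, time in s.
With the tool pointing down it reaches from about 0.35 to 0.9 m from the base axis. Payload 8.1 kg.
Tool frame: the origin (TCP) lies on the centre line of the jaws, within the pads' length; the fingertips stand 11 mm ahead of it and the grasp point (between the pads) lies 8 mm behind it (arm.nose_length is the distance from the TCP to the fingertips, in m); z points along the fingers, y is the line along which they close (so a half turn about z gives the same grasp; the last joint's range is limited). The gripper opens to 92 mm and grips with 3 to 60 N. Pads are 19 mm wide; open, the fingers measure 130 mm over their backs; the gripper's body (75 mm by 190 mm) begins 47 mm behind the grasp point.
Start: joints at [1.117, 0.434, 0.025, 1.573, -0.012, 1.134, -0.075], TCP at [0.215, -0.587, 0.238] pointing down, gripper open.
Joint ranges: [-2.62, 2.62], [-0.44, 2.09], [-1.27, 1.32], [0.08, 2.57], [-1.32, 4.46], [0.12, 2], [-2.74, 2.74]. Speed limits (rad/s): [2.22, 2.22, 3.01, 3.01, 3.14, 3.14, 3.14].

### API

Orientations are given as a rotation vector (axis times angle).
In Python, from cell import arm gives the robot as it stands.
- The arm moves only by the tool jog_arm, never from a script. Its argument "moves" is a list of rows, each a list of 4 numbers: the shift along the tool's x, y, z in m, then the turn about the tool's z in rad. In form: [[tx, ty, tz, spin], ...]. A call has 1 to 20 rows; each row is the pose to reach, as a shift and turn from the pose commanded when the call began, along the tool's axes at that moment; what a row does not reach only later rows make up. A row lasts 1/8 s, in which the tool goes at most 62.5 mm and 10.7 degrees, less where a joint would pass 70% of its speed; a pose out of reach is approached as far as the arm can. A call with a gripper value outside its range is refused whole. "hand" is the finger opening in m, from 0 to 0.0918, set as the call begins (left out, the last holds). The fingers move at their own pace and stop on an object; "newtons" is the grip in N (left out, the last holds). Time passes only in rows, so rows that repeat a pose let the fingers close. It gives the time, the measured TCP pose, the force, the opening and the grip force at its end, in the units of the state.
- arm.observe(): the state, without advancing time (a new reading comes with each control period).
- arm.get_image(name): name is "scene" or "top"; returns a dict with "color" (480x640x3 uint8, red, green, blue), "z_map" (480x640 float32, m along the optical axis (not along the pixel's ray), 0 where there is no reading), "fx", "fy", "cx", "cy" (pixels), "rvec" (rotation vector, rad) and "tvec" (3), from world to camera coordinates, as OpenCV has them. Camera axes: x right, y down, z forward; pixel columns grow to the right and rows downward; lengths in m; the calibration is good to about 2 mm. A picture is of the moment at which its call begins.
- arm.sign_off(): hands the job in; it is judged then, once.
The state is a dict: "clock": time; "joints": joint angles; "dq": joint speeds; "joint_efforts": joint torques, N m; "position": TCP position; "ee_rot": TCP orientation; "force": force on the tool from outside, world axes, zero at the start; "ft_torque": the same for the moment, N m; "width": opening from 0.0 (shut) to 1.0 (fully open); "gripper_force": force on a finger pad.
Only numpy, scipy, OpenCV 4.12 (cv2) and the standard library are available. Lean on these libraries where they do the work, as an engineer would, in place of code of your own. Each camera call takes 0.05 s, during which the arm holds its last target. There are 200 camera calls.

## Working session

There is one attempt and no reset: what is moved stays moved. The work goes in short steps, Python scripts to look and compute and a tool call to move; the robot and the scene stay as the last step left them, time stands still between calls to the robot, and variables do not carry over. Pictures are saved under pics/ and viewed, at most 14 in all, crops included, and the job is handed in when it is done.

Besides the shell and the picture viewer there is one more tool, called as a command line: name --pt "numbers of a row" for each row, then --argument value for the rest. jog_arm: Moves the arm, as the interface text tells. Its arguments: {"type":"object","properties":{"moves":{"type":"array"},"hand":{"type":"number"},"newtons":{"type":"number"}},"required":["moves"]}

```bash
mkdir -p pics; ls; cat > h.py <<'E'
import numpy as np, cv2
from cell import arm
def cam(n):
    d=arm.get_image(n); d['R']=cv2.Rodrigues(np.array(d['rvec'],float))[0]; d['t']=np.array(d['tvec'],float).ravel(); return d
def save(d,f): cv2.imwrite('pics/'+f,d['color'][:,:,::-1])
def ray(d,u,v,z):
    r=d['R'].T@np.array([(u-d['cx'])/d['fx'],(v-d['cy'])/d['fy'],1.]); c=-d['R'].T@d['t']
    return c+r*(z-c[2])/r[2]
def cloud(d):
    v,u=np.mgrid[:480,:640]; z=d['z_map']
    P=np.stack([(u-d['cx'])/d['fx']*z,(v-d['cy'])/d['fy']*z,z],-1)
    W=(P-d['t'])@d['R']; W[z==0]=np.nan; return W
E
python3 - <<'E'
from h import *
for n in('scene','top'):
    d=cam(n); save(d,n+'0.png'); print(n,-d['R'].T@d['t'],d['R'].round(2).tolist(),d['fx'])
print(arm.observe())
E
```

```text
pics
scene [ 1.02955034 -0.50942757  0.92458186] [[0.73, 0.69, 0.01], [0.53, -0.56, -0.64], [-0.44, 0.47, -0.77]] 467.91559716116507
top [ 0.39427752 -0.03454409  1.28048623] [[-0.01, -1.0, -0.01], [-0.99, 0.02, -0.15], [0.15, 0.0, -0.99]] 527.4339004305459
{'clock': 0.1, 'joints': array([ 1.11738564,  0.43513479,  0.02498668,  1.57396714, -0.01162633,
        1.13401209, -0.07508906]), 'dq': array([-0.00188176, -0.00280144,  0.00118869, -0.00335842,  0.00192479,
       -0.0006477 ,  0.00071089]), 'joint_efforts': array([ 3.83840001e-03, -6.69129539e+01,  9.88156423e-01, -3.15142965e+01,
       -6.05621492e-02,  3.75527667e-02,  1.00137031e-04]), 'position': array([ 0.21459382, -0.58654931,  0.23705016]), 'ee_rot': array([-3.09209812e+00, -5.47872916e-01,  5.41275603e-04]), 'force': array([-0.30840645,  0.50212521, -0.39356072]), 'ft_torque': array([-0.00525766, -0.02259491,  0.04003939]), 'gripper_force': 0.0, 'width': 1.0014732258178352}
```

View pics/top0.png

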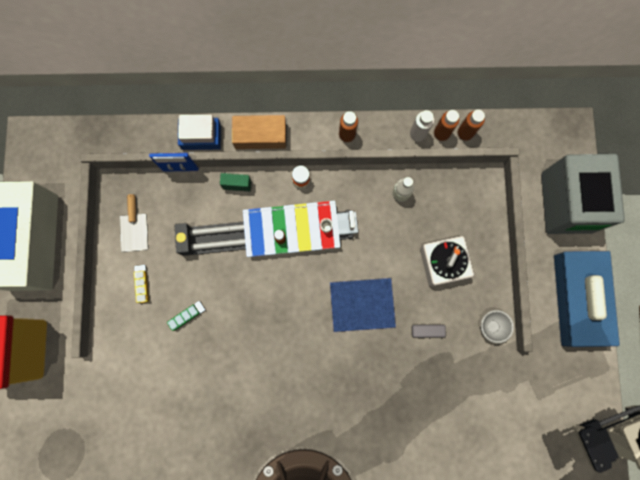

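View pics/scene0.png

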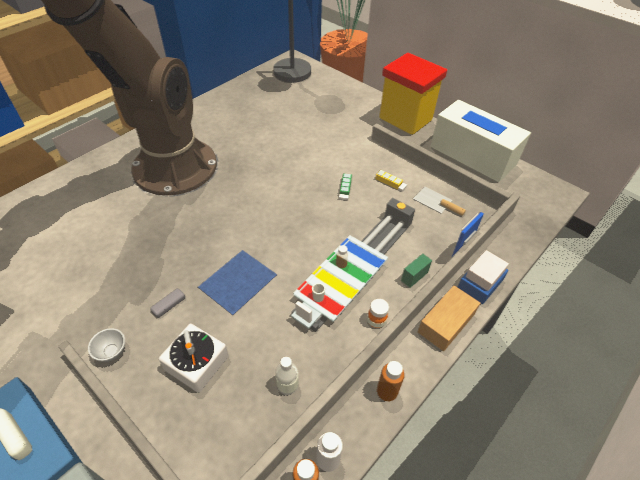

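The top view shows the tray at about (292,230), vial (280,237) in green, cup (326,227) in red, mat (363,304) and timer (448,260). A yellow strip is at (140,284) and a green one at (186,315). I can't tell what the upright blue thing at (175,162) is, so I'll zoom in and measure.

```bash
python3 - <<'E'
from h import *
a=cv2.imread('pics/top0.png');b=cv2.imread('pics/scene0.png')
r=lambda im,x,y,w,h,W,H:cv2.resize(im[y:y+h,x:x+w],(W,H),interpolation=cv2.INTER_CUBIC)
top=np.hstack([r(a,110,140,100,75,400,300),r(b,420,190,100,75,400,300)])
bot=np.hstack([r(a,110,260,100,75,400,300),r(a,410,225,100,75,400,300)])
cv2.imwrite('pics/c0.png',np.vstack([top,bot]))
d=cam('top');W=cloud(d);hsv=cv2.cvtColor(d['color'],cv2.COLOR_RGB2HSV)
for (u,v) in [(175,162),(175,170),(140,284),(186,315),(280,237),(326,227),(363,304),(430,243),(293,229),(347,222),(182,238),(133,225),(235,182),(301,176),(405,188),(429,331),(497,326)]:
    print((u,v),W[v,u].round(4),hsv[v,u])
E
```

```text
(175, 162) [0.7944 0.2926 0.0765] [113  86  65]
(175, 170) [0.7956 0.3101 0.0103] [111 145  60]
(140, 284) [0.5103 0.3833 0.0236] [ 40  17 220]
(186, 315) [0.4351 0.272  0.0217] [ 95  22 222]
(280, 237) [0.6089 0.044  0.081 ] [ 90   7 242]
(326, 227) [ 0.6406 -0.0638  0.0309] [ 51   7 242]
(363, 304) [ 0.4558 -0.1503  0.001 ] [109 129 125]
(430, 243) [ 0.594  -0.3076  0.0528] [ 24  24 209]
(293, 229) [0.6365 0.0157 0.0333] [102  11 242]
(347, 222) [ 0.6517 -0.1147  0.0327] [ 90  12 211]
(182, 238) [0.6134 0.2753 0.0627] [ 29 138 236]
(133, 225) [0.6587 0.4126 0.0029] [ 26  18 214]
(235, 182) [0.7509 0.1539 0.0495] [ 70 119 122]
(301, 176) [ 0.7601 -0.0057  0.0599] [ 75   6 242]
(405, 188) [ 0.7202 -0.2489  0.0829] [ 23  32 135]
(429, 331) [ 0.3891 -0.3026  0.0189] [ 10  16 140]
(497, 326) [ 0.3985 -0.4695  0.0014] [ 25  16 201]
```

View pics/c0.png

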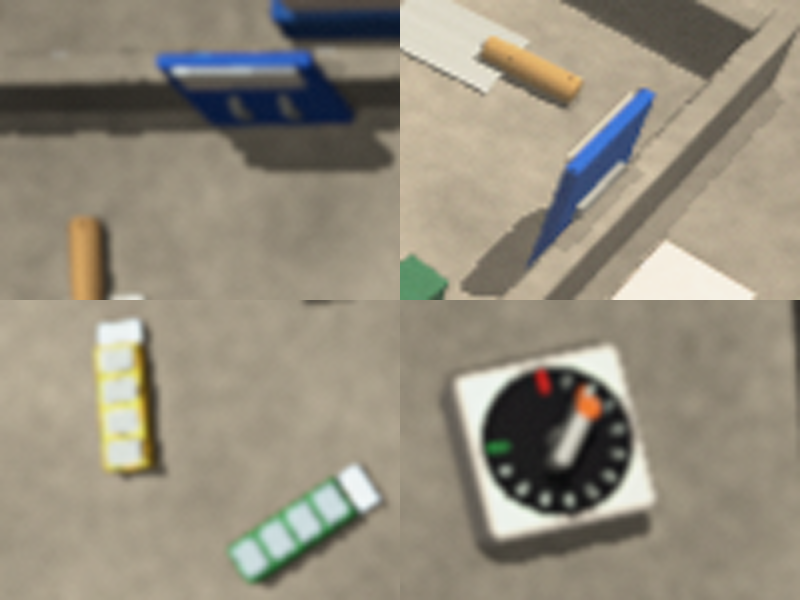

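Only the yellow strip (tab far) and the green strip (tab up-right) are loose. The blue object is a decor board on the wall. The timer pointer is slightly clockwise of red. Next I'll take precise measurements.

```bash
cat >> h.py <<'E'
def rect(d,mask,z):
    "largest blob -> world min-area rect at height z: centre, long axis deg, sides"
    c=max(cv2.findContours(mask.astype(np.uint8),cv2.RETR_EXTERNAL,cv2.CHAIN_APPROX_NONE)[0],key=cv2.contourArea)
    w=np.array([ray(d,p[0][0],p[0][1],z)[:2] for p in c],np.float32)*1000
    (cx,cy),(a,b),_=r=cv2.minAreaRect(w); bp=cv2.boxPoints(r); e=bp[1]-bp[0]; f=bp[2]-bp[1]
    if np.linalg.norm(f)>np.linalg.norm(e): e=f
    return np.array([cx,cy]).round(1),round(np.degrees(np.arctan2(e[1],e[0]))%180,1),round(max(a,b),1),round(min(a,b),1)
def hsv(d): return cv2.cvtColor(d['color'],cv2.COLOR_RGB2HSV).astype(int)
def col(d,name):
    h=hsv(d);H,S,V=h[...,0],h[...,1],h[...,2]
    return {'red':((H<8)|(H>172))&(S>120)&(V>80),'yellow':(H>20)&(H<35)&(S>110)&(V>100),'green':(H>50)&(H<85)&(S>90),'blue':(H>103)&(H<125)&(S>90),'white':(S<35)&(V>195)}[name]
def win(m,u0,v0,u1,v1):
    o=np.zeros_like(m); o[v0:v1,u0:u1]=m[v0:v1,u0:u1]; return o
E
python3 - <<'E'
from h import *
d=cam('top');s=cam('scene');W=cloud(d);Ws=cloud(s)
k=np.ones((5,5),np.uint8)
cl=lambda m:cv2.morphologyEx(m.astype(np.uint8),cv2.MORPH_CLOSE,k)
print('mat',rect(d,win(col(d,'blue'),320,270,405,340),.003))
print('ybody',rect(d,cl(win(col(d,'yellow'),125,255,158,310)),.02),'ytab',rect(d,win(col(d,'white'),130,258,155,274),.01))
print('gbody',rect(d,cl(win(col(d,'green'),155,290,215,340)),.02),'gtab',rect(d,win(col(d,'white'),193,298,210,318),.01))
for n in('red','yellow','green','blue'):
    print('floor',n,rect(d,win(col(d,n),240,195,345,262),.022))
tray=cl(win(col(d,'white')|col(d,'red')|col(d,'yellow')|col(d,'green')|col(d,'blue'),235,195,362,265))
print('tray',rect(d,tray,.03))
t=win(col(d,'white'),418,230,480,292);print('timer',rect(d,cl(t|win(hsv(d)[...,2]<60,430,240,470,278)),.056))
h=hsv(d);o=win((h[...,0]>5)&(h[...,0]<20)&(h[...,1]>150),430,235,475,280);v,u=np.nonzero(o);print('orange',u.mean(),v.mean(),np.nanmean(W[o],0))
# depth clouds near items
def near(c,r,z0,z1,n):
    for nm,C in(('top',W),('scene',Ws)):
        m=(np.hypot(C[...,0]-c[0],C[...,1]-c[1])<r)&(C[...,2]>z0)&(C[...,2]<z1);p=C[m]
        if len(p): print(n,nm,len(p),p.mean(0).round(4),'mid',((p.min(0)+p.max(0))/2).round(4),'max',p.max(0).round(4))
near((.61,.044),.03,.07,.1,'vialcap');near((.61,.044),.03,.04,.1,'vial');near((.65,-.06),.03,.045,.08,'cup')
near((.56,-.335),.05,.075,.12,'key');near((.56,-.335),.06,.05,.062,'dial');near((.65,-.115),.03,.0,.08,'fin')
near((.62,.02),.02,.02,.05,'floor')
for z in(.02,.026,.03): print('lands',z,[ray(d,u,v,z).round(4)[:2].tolist() for u,v in((268,232),(317,228))])
E
```

```text
mat (array([ 454.8, -148.3]), np.float32(93.3), 146.1, 115.7)
ybody (array([503. , 372.6]), np.float32(170.6), 75.5, 23.2) ytab (array([551.6, 391.7]), np.float32(91.9), 24.3, 12.4)
gbody (array([421.6, 271.7]), np.float32(124.2), 68.4, 5.5) gtab (array([455.7, 244. ]), np.float32(34.3), 25.7, 12.5)
floor red (array([612.8, -65.9]), np.float32(179.1), 44.2, 29.0)
floor yellow (array([643.4,  -6.7]), np.float32(5.0), 118.0, 28.1)
floor green (array([659.3,  51.2]), np.float32(5.4), 72.8, 28.4)
floor blue (array([633.6, 105.7]), np.float32(5.1), 116.7, 30.3)
tray (array([640.4,  10.4]), np.float32(95.1), 295.2, 117.3)
timer (array([ 553.4, -347.7]), np.float32(101.2), 97.5, 96.5)
orange 456.2121212121212 250.3939393939394 [ 0.56999704 -0.35810159  0.0900956 ]
vialcap top 92 [0.6131 0.0461 0.082 ] mid [0.6132 0.047  0.0807] max [0.6252 0.0587 0.0911]
vialcap scene 96 [0.6136 0.0444 0.0813] mid [0.6121 0.0446 0.0792] max [0.6238 0.056  0.0883]
vial top 131 [0.6116 0.0454 0.0751] mid [0.6142 0.0433 0.0657] max [0.6276 0.059  0.0911]
vial scene 201 [0.6156 0.0417 0.0685] mid [0.6131 0.0439
[... 462 characters left out ...]
 0.0575] mid [ 0.5543 -0.3434  0.0561] max [ 0.6075 -0.2925  0.062 ]
dial scene 1735 [ 0.5592 -0.3461  0.0574] mid [ 0.5533 -0.3436  0.056 ] max [ 0.6061 -0.2922  0.062 ]
fin top 470 [ 0.6473 -0.1133  0.0355] mid [ 0.6505 -0.1145  0.039 ] max [ 0.6798 -0.0855  0.078 ]
fin scene 615 [ 0.6547 -0.1201  0.0347] mid [ 0.652  -0.1144  0.0374] max [ 0.6796 -0.0851  0.0747]
floor top 202 [0.6199 0.0188 0.032 ] mid [0.62   0.0185 0.0361] max [0.6395 0.0356 0.0494]
floor scene 217 [0.6196 0.0205 0.033 ] mid [0.6197 0.0197 0.0367] max [0.639  0.0393 0.0495]
lands 0.02 [[0.6326, 0.0771], [0.6406, -0.0421]]
lands 0.026 [[0.6315, 0.0766], [0.6395, -0.0421]]
lands 0.03 [[0.6307, 0.0762], [0.6387, -0.0421]]
```

```bash
python3 - <<'E'
from h import *
d=cam('top');s=cam('scene')
def fit(C,c,r,z0,z1):
    m=(np.hypot(C[...,0]-c[0],C[...,1]-c[1])<r)&(C[...,2]>z0)&(C[...,2]<z1);p=(C[m][:,:2]*1000).astype(np.float32)
    q=cv2.minAreaRect(p);b=cv2.boxPoints(q);e=max((b[1]-b[0],b[2]-b[1]),key=np.linalg.norm)
    return len(p),np.round(q[0],1),np.round(q[1],1),round(np.degrees(np.arctan2(e[1],e[0]))%180,1),C[m][:,2].mean().round(4)
for n,D in(('top',d),('scene',s)):
    C=cloud(D)
    print(n,'Y',fit(C,(.508,.378),.07,.009,.04));print(n,'G',fit(C,(.43,.267),.07,.009,.04))
    print(n,'tray',fit(C,(.641,.021),.135,.024,.045))
    print(n,'key',fit(C,(.554,-.348),.04,.085,.12));print(n,'timer',fit(C,(.554,-.348),.075,.048,.064))
    print(n,'fin',fit(C,(.651,-.115),.03,.05,.1),fit(C,(.651,-.115),.04,.04,.1))
    print(n,'lock',fit(C,(.613,.275),.05,.03,.1))
h=hsv(s)
for nm in('yellow','blue'): print('scene floor',nm,rect(s,win(col(s,nm),290,230,390,330),.026))
for nm in('yellow','blue'): print('top floor',nm,rect(d,win(col(d,nm),240,195,345,262),.026))
E
```

```text
top Y (418, array([513.1, 384.6]), array([90.1, 28.2]), np.float32(7.3), np.float64(0.0194))
top G (423, array([434.4, 274.5]), array([26.8, 90.6]), np.float32(123.5), np.float64(0.0193))
top tray (4313, array([674.7,  21.9]), array([185.9, 265. ]), np.float32(95.0), np.float64(0.0309))
top key (114, array([ 553.1, -347.6]), array([11.2, 44.6]), np.float32(149.2), np.float64(0.1016))
top timer (1662, array([ 553.5, -348.1]), array([100.2, 100.8]), np.float32(101.5), np.float64(0.0575))
top fin (87, array([ 651.9, -123.8]), array([39.9, 10.9]), np.float32(5.4), np.float64(0.0692)) (97, array([ 651. , -103.1]), array([39.7, 52.4]), np.float32(92.0), np.float64(0.0673))
top lock (448, array([617.2, 265.1]), array([71.6, 59.3]), np.float32(0.5), np.float64(0.0532))
scene Y (258, array([509.6, 385. ]), array([89.8, 32.1]), np.float32(6.8), np.float64(0.0182))
scene G (222, array([431., 274.]), array([26., 97.]), np.float32(123.6), np.float64(0.0189))
scene tray (3702, array([671.3,  23.5]), array([187.2, 266. ]), np.float32(95.4), np.float64(0.0306))
scene key (141, array([ 551. , -348.6]), array([10.6, 43.8]), np.float32(151.5), np.float64(0.1009))
scene timer (2076, array([ 551.5, -348.3]), array([100.9, 100.6]), np.float32(10.9), np.float64(0.0569))
scene fin (156, array([ 649.4, -124.5]), array([40.8, 11.4]), np.float32(5.8), np.float64(0.0646)) (201, array([ 646.5, -102.8]), array([41.1, 54.5]), np.float32(97.1), np.float64(0.0611))
scene lock (404, array([614.1, 279.9]), array([69.8, 36.2]), np.float32(1.4), np.float64(0.0494))
scene floor yellow (array([641.3,  -3.6]), np.float32(6.5), 104.1, 31.5)
scene floor blue (array([631.3, 108.3]), np.float32(6.5), 103.7, 29.6)
top floor yellow (array([642.7,  -6.7]), np.float32(5.0), 117.3, 28.3)
top floor blue (array([632.8, 105.3]), np.float32(5.1), 116.3, 30.2)
```

```bash
cat >> h.py <<'E'
def plan(*wps):
    "wps: x,y,z(TCP) mm, phi deg (tool x direction in world) -> tool shifts, spin"
    o=arm.observe();R=cv2.Rodrigues(o['ee_rot'])[0];p=o['position'];phi=np.degrees(np.arctan2(R[1,0],R[0,0]))
    print('at',(p*1000).round(1),'phi',phi.round(1),'tilt',np.degrees(np.arccos(-R[2,2])).round(2),'q7',o['joints'][6].round(2),'w',round(o['width']*91.8,1),'gf',round(o['gripper_force'],1),'t',round(o['clock'],1))
    for w in wps:
        print(w,'->',(R.T@(np.array(w[:3])/1000-p)).round(4).tolist(),round(float(np.radians(-((w[3]-phi+180)%360-180))),3))
E
python3 -c "
from h import *
plan((613,45,150,95),(613,45,50,95))"
```

```text
at [ 214.7 -586.9  237.5] phi 20.1 tilt 0.02 q7 -0.08 w 91.7 gf 0.0 t 0.3
(613, 45, 150, 95) -> [0.5911, -0.4565, 0.0877] -1.307
(613, 45, 50, 95) -> [0.5911, -0.4565, 0.1877] -1.307
```

jog_arm --pt "0.591 -0.4565 0.03 -1.307" --pt "0.591 -0.4565 0.03 -1.307" --pt "0.591 -0.4565 0.03 -1.307" --pt "0.591 -0.4565 0.03 -1.307" --pt "0.591 -0.4565 0.03 -1.307" --pt "0.591 -0.4565 0.03 -1.307" --pt "0.591 -0.4565 0.03 -1.307" --pt "0.591 -0.4565 0.03 -1.307" --pt "0.591 -0.4565 0.03 -1.307" --pt "0.591 -0.4565 0.03 -1.307" --pt "0.591 -0.4565 0.03 -1.307" --pt "0.591 -0.4565 0.03 -1.307" --pt "0.591 -0.4565 0.03 -1.307" --pt "0.591 -0.4565 0.03 -1.307" --pt "0.591 -0.4565 0.088 -1.307" --pt "0.591 -0.4565 0.088 -1.307" --pt "0.591 -0.4565 0.088 -1.307" --hand 0.06 --newtons 12

```text
clock: 2.48
position: [0.6133, 0.0438, 0.1512]
ee_rot: [2.124, 2.314, 0.001]
force: [0.6, 0.8, 0.5]
width: 0.657
gripper_force: 0.0
```

```bash
python3 -c "
from h import *
plan((613,45,50,95),(613,45,130,95))"
```

```text
at [613.3  43.8 151.2] phi 94.9 tilt 0.05 q7 -0.32 w 60.3 gf 0.0 t 2.5
(613, 45, 50, 95) -> [0.0012, -0.0003, 0.1012] -0.002
(613, 45, 130, 95) -> [0.0012, -0.0002, 0.0212] -0.002
```

jog_arm --pt "0.001 0 0.05 0" --pt "0.001 0 0.101 0" --pt "0.001 0 0.101 0" --pt "0.001 0 0.101 0"

```text
clock: 2.98
position: [0.6144, 0.046, 0.0515]
ee_rot: [2.122, 2.314, 0.003]
force: [0.2, -0.3, 0.6]
width: 0.652
gripper_force: 0.0
```

jog_arm --pt "0 0 0 0" --pt "0 0 0 0" --pt "0 0 0 0" --pt "0 0 0 0" --pt "0 0 0 0" --pt "0 0 -0.06 0" --pt "0 0 -0.08 0" --pt "0 0 -0.08 0" --hand 0.01

```text
clock: 3.98
position: [0.6138, 0.046, 0.1302]
ee_rot: [2.122, 2.314, 0.004]
force: [0.1, 0.1, -0.6]
width: 0.296
gripper_force: 12.0
```

```bash
python3 -c "
from h import *
plan((455,-112,130,95),(455,-112,29,95))"
```

```text
at [613.8  46.  130.2] phi 95.0 tilt 0.17 q7 -0.33 w 27.2 gf 12.0 t 4.0
(455, -112, 130, 95) -> [-0.1437, -0.1719, -0.0003] -0.001
(455, -112, 29, 95) -> [-0.1437, -0.1722, 0.1007] -0.001
```

jog_arm --pt "-0.1437 -0.172 0 0" --pt "-0.1437 -0.172 0 0" --pt "-0.1437 -0.172 0 0" --pt "-0.1437 -0.172 0 0" --pt "-0.1437 -0.172 0 0" --pt "-0.1437 -0.172 0 0" --pt "-0.1437 -0.172 0.05 0" --pt "-0.1437 -0.172 0.085 0" --pt "-0.1437 -0.172 0.1 0" --pt "-0.1437 -0.172 0.1 0" --pt "-0.1437 -0.172 0.1 0"

```text
clock: 5.35
position: [0.455, -0.112, 0.0296]
ee_rot: [2.121, 2.316, 0.001]
force: [0.8, 0.3, -0.9]
width: 0.299
gripper_force: 12.0
```

jog_arm --pt "0 0 0 0" --pt "0 0 0 0" --pt "0 0 0 0" --pt "0 0 0 0" --pt "0 0 -0.06 0" --pt "0 0 -0.1 0" --pt "0 0 -0.1 0" --hand 0.06

```text
clock: 6.22
position: [0.4559, -0.1126, 0.1314]
ee_rot: [2.12, 2.312, 0.004]
force: [0.1, -0.2, 0.3]
width: 0.656
gripper_force: 0.0
```

```bash
python3 -c "
from h import *
plan((639.5,-63.5,130,95),(639.5,-63.5,42,95))"
```

```text
at [ 455.9 -112.6  131.4] phi 95.0 tilt 0.32 q7 -0.03 w 60.3 gf 0.0 t 6.2
(639.5, -63.5, 130, 95) -> [0.033, 0.1871, 0.0024] -0.001
(639.5, -63.5, 42, 95) -> [0.0332, 0.1867, 0.0904] -0.001
```

jog_arm --pt "0.033 0.187 0 0" --pt "0.033 0.187 0 0" --pt "0.033 0.187 0 0" --pt "0.033 0.187 0 0" --pt "0.033 0.187 0 0" --pt "0.033 0.187 0.05 0" --pt "0.033 0.187 0.09 0" --pt "0.033 0.187 0.09 0" --pt "0.033 0.187 0.09 0"

```text
clock: 7.35
position: [0.636, -0.0642, 0.0387]
ee_rot: [-2.124, -2.315, 0.002]
force: [0.4, -0.5, 0.4]
width: 0.655
gripper_force: 0.0
```

jog_arm --pt "0 0 0 0" --pt "0 0 0 0" --pt "0 0 0 0" --pt "0 0 0 0" --pt "0 0 0 0" --pt "0 0 -0.06 0" --pt "0 0 -0.09 0" --pt "0 0 -0.09 0" --hand 0.01

```text
clock: 8.35
position: [0.6391, -0.063, 0.1315]
ee_rot: [2.12, 2.313, 0.005]
force: [-0.1, -0.5, -0.5]
width: 0.324
gripper_force: 12.0
```

```bash
python3 -c "
from h import *
plan((453,-185,130,95),(453,-185,20.5,95))"
```

```text
at [639.1 -63.  131.5] phi 95.0 tilt 0.28 q7 -0.16 w 29.7 gf 12.0 t 8.3
(453, -185, 130, 95) -> [-0.1054, -0.196, 0.0006] -0.0
(453, -185, 20.5, 95) -> [-0.1053, -0.1965, 0.1101] -0.0
```

jog_arm --pt "-0.1054 -0.196 0 0" --pt "-0.1054 -0.196 0 0" --pt "-0.1054 -0.196 0 0" --pt "-0.1054 -0.196 0 0" --pt "-0.1054 -0.196 0 0" --pt "-0.1054 -0.196 0 0" --pt "-0.1054 -0.196 0.05 0" --pt "-0.1054 -0.196 0.09 0" --pt "-0.1054 -0.196 0.11 0" --pt "-0.1054 -0.196 0.11 0" --pt "-0.1054 -0.196 0.11 0"

```text
clock: 9.72
position: [0.4524, -0.1845, 0.0192]
ee_rot: [2.121, 2.317, 0.001]
force: [-0.3, 0.3, -0.3]
width: 0.328
gripper_force: 12.0
```

jog_arm --pt "0 0 0 0" --pt "0 0 0 0" --pt "0 0 0 0" --pt "0 0 0 0" --pt "0 0 -0.06 0" --pt "0 0 -0.12 0" --pt "0 0 -0.12 0" --hand 0.06

```text
clock: 10.6
position: [0.454, -0.1858, 0.1429]
ee_rot: [2.118, 2.31, 0.004]
force: [-0.4, 0.3, 0.4]
width: 0.655
gripper_force: 0.0
```

```bash
cat >> h.py <<'E'
def fit(C,c,r,z0,z1):
    m=(np.hypot(C[...,0]-c[0],C[...,1]-c[1])<r)&(C[...,2]>z0)&(C[...,2]<z1);p=(C[m][:,:2]*1000).astype(np.float32)
    if len(p)<10: return len(p)
    q=cv2.minAreaRect(p);b=cv2.boxPoints(q);e=max((b[1]-b[0],b[2]-b[1]),key=np.linalg.norm)
    return len(p),np.round(q[0],1),np.round(q[1],1),round(np.degrees(np.arctan2(e[1],e[0]))%180,1),C[m][:,2].mean().round(4)
E
python3 - <<'E'
from h import *
d=cam('top');s=cam('scene');save(s,'s1.png')
for D in(d,s):
    C=cloud(D);print('Y',fit(C,(.508,.378),.09,.009,.04));print('G',fit(C,(.43,.267),.09,.009,.04))
    for n in('red','yellow','green','blue'): print(n,rect(D,win(col(D,n),*((240,195,345,262) if D is d else (290,230,390,330))),.026))
plan((433,274,140,33.6))
E
```

```text
Y (424, array([506.6, 357.2]), array([110.5,  89.5]), np.float32(78.3), np.float64(0.0194))
G (419, array([434.3, 274.8]), array([27. , 89.3]), np.float32(123.7), np.float64(0.0195))
red (array([647.7, -62.7]), np.float32(4.9), 117.7, 28.5)
yellow (array([642.6,  -6.7]), np.float32(5.0), 117.6, 27.8)
green (array([637.9,  49.1]), np.float32(4.9), 113.9, 28.3)
blue (array([632.8, 105.3]), np.float32(5.1), 116.3, 29.8)
Y (251, array([508.6, 383.7]), array([89.3, 32.1]), np.float32(4.1), np.float64(0.0184))
G (215, array([430.9, 273.7]), array([26.4, 91.5]), np.float32(124.0), np.float64(0.0193))
red (array([645.7, -60. ]), np.float32(5.7), 104.6, 30.1)
yellow (array([641.3,  -3.8]), np.float32(6.8), 104.2, 31.4)
green (array([635.7,  52.3]), np.float32(6.2), 104.4, 29.1)
blue (array([631.1, 108.3]), np.float32(6.5), 104.0, 29.6)
at [ 451.4 -185.6  139.2] phi 95.0 tilt 0.09 q7 0.12 w 60.3 gf 0.0 t 10.7
(433, 274, 140, 33.6) -> [0.4594, 0.0214, -0.0013] 1.071
```

View pics/s1.png

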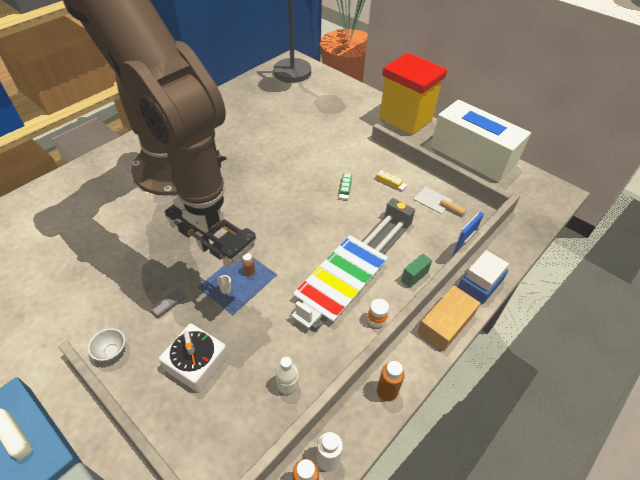

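The vial (248,264) and cup (225,286) stand on the mat. Next is the green strip.

jog_arm --pt "0.459 0.0215 0 -0.5" --pt "0.459 0.0215 0 -0.5" --pt "0.459 0.0215 0 -0.5" --pt "0.459 0.0215 0 -0.5" --pt "0.459 0.0215 0 -0.5" --pt "0.459 0.0215 0 -0.5" --pt "0.459 0.0215 0 -0.5" --pt "0.459 0.0215 0 -0.5" --pt "0.459 0.0215 0 -0.5" --pt "0.459 0.0215 0 -0.5" --pt "0.459 0.0215 0.06 -0.5" --pt "0.459 0.0215 0.06 -0.5" --newtons 20

```text
clock: 12.2
position: [0.431, 0.27, 0.0756]
ee_rot: [-1.485, -2.765, 0.012]
force: [-0.6, 0.5, 0.1]
width: 0.655
gripper_force: 0.0
```

```bash
python3 - <<'E'
from h import *
plan((432.7,274.2,19.5,123.7))
E
```

```text
at [431.  270.   75.6] phi 123.5 tilt 0.48 q7 -0.52 w 60.2 gf 0.0 t 12.2
(432.7, 274.2, 19.5, 123.7) -> [0.0026, 0.0042, 0.0561] -0.003
```

jog_arm --pt "0.0005 0.0005 0.04 0" --pt "0.0005 0.0005 0.0575 0" --pt "0.0005 0.0005 0.0575 0" --pt "0.0005 0.0005 0.0575 0" --pt "0.0005 0.0005 0.0575 0"

```text
clock: 12.82
position: [0.4337, 0.275, 0.0224]
ee_rot: [1.484, 2.768, 0.002]
force: [0.4, 0.4, -0.1]
width: 0.65
gripper_force: 0.0
```

jog_arm --pt "0 0 0 0" --pt "0 0 0 0" --pt "0 0 0 0" --pt "0 0 0 0" --pt "0 0 0 0" --hand 0.005

```text
clock: 13.45
position: [0.433, 0.2747, 0.0212]
ee_rot: [1.484, 2.769, -0.0]
force: [0.6, -0.7, 0.7]
width: 0.28
gripper_force: 20.0
```

```bash
python3 - <<'E'
from h import *
plan((432.7,274.2,100,123.7),(637,50.7,100,185.1),(637,50.7,44.5,185.1))
E
```

```text
at [433.  274.7  21.2] phi 123.6 tilt 0.0 q7 -0.6 w 25.7 gf 20.0 t 13.4
(432.7, 274.2, 100, 123.7) -> [-0.0002, -0.0005, -0.0788] -0.001
(637, 50.7, 100, 185.1) -> [-0.2994, 0.0458, -0.0788] -1.073
(637, 50.7, 44.5, 185.1) -> [-0.2994, 0.0458, -0.0233] -1.073
```

jog_arm --pt "0 0 -0.05 0" --pt "0 0 -0.079 0" --pt "-0.2994 0.0458 -0.079 -1.073" --pt "-0.2994 0.0458 -0.079 -1.073" --pt "-0.2994 0.0458 -0.079 -1.073" --pt "-0.2994 0.0458 -0.079 -1.073" --pt "-0.2994 0.0458 -0.079 -1.073" --pt "-0.2994 0.0458 -0.079 -1.073" --pt "-0.2994 0.0458 -0.079 -1.073" --pt "-0.2994 0.0458 -0.079 -1.073" --pt "-0.2994 0.0458 -0.05 -1.073" --pt "-0.2994 0.0458 -0.05 -1.073" --pt "-0.2994 0.0458 -0.05 -1.073" --pt "-0.2994 0.0458 -0.05 -1.073"

```text
clock: 15.2
position: [0.6375, 0.0512, 0.0724]
ee_rot: [-0.14, 3.137, 0.0]
force: [-0.2, 0.6, 0.4]
width: 0.28
gripper_force: 20.0
```

```bash
python3 - <<'E'
from h import *
plan((637,50.7,46,185.1))
C=cloud(cam('scene'));print(fit(C,(.637,.051),.06,.055,.069))
E
```

```text
at [637.5  51.2  72.4] phi -174.9 tilt 0.09 q7 0.94 w 25.7 gf 20.0 t 15.2
(637, 50.7, 46, 185.1) -> [0.0005, -0.0005, 0.0264] 0.0
(111, array([661.6,  52.3]), array([34.3, 37.7]), np.float32(94.7), np.float64(0.0617))
```

Lower, release with a small opening, and rise.

jog_arm --pt "0.0005 -0.0005 0.015 0" --pt "0.0005 -0.0005 0.0255 0" --pt "0.0005 -0.0005 0.0255 0" --pt "0.0005 -0.0005 0.0255 0"

```text
clock: 15.75
position: [0.6362, 0.05, 0.045]
ee_rot: [0.14, -3.138, 0.0]
force: [1.1, -0.2, -0.7]
width: 0.281
gripper_force: 20.0
```

jog_arm --pt "0 0 0 0" --pt "0 0 0 0" --pt "0 0 0 0" --pt "0 0 -0.04 0" --pt "0 0 -0.08 0" --pt "0 0 -0.08 0" --hand 0.042

```text
clock: 16.5
position: [0.6383, 0.0512, 0.1291]
ee_rot: [-0.14, 3.133, 0.001]
force: [-0.1, -0.6, -0.5]
width: 0.456
gripper_force: 0.0
```

```bash
python3 - <<'E'
from h import *
s=cam('scene');C=cloud(s);save(s,'s2.png')
print('G',fit(C,(.637,.051),.06,.039,.06));print('Y',fit(C,(.508,.378),.09,.009,.04))
plan((510,384.5,100,187),(510,384.5,21,187))
E
```

```text
G (322, array([632.2,  49.3]), array([90.1, 29.6]), np.float32(5.0), np.float64(0.0468))
Y (206, array([514.8, 385.5]), array([79.9, 30.3]), np.float32(5.4), np.float64(0.018))
at [637.3  50.4 127.1] phi -174.9 tilt 0.15 q7 0.98 w 42.3 gf 0.0 t 16.6
(510, 384.5, 100, 187) -> [0.0972, 0.3441, 0.0268] -0.033
(510, 384.5, 21, 187) -> [0.0974, 0.3441, 0.1058] -0.033
```

View pics/s2.png

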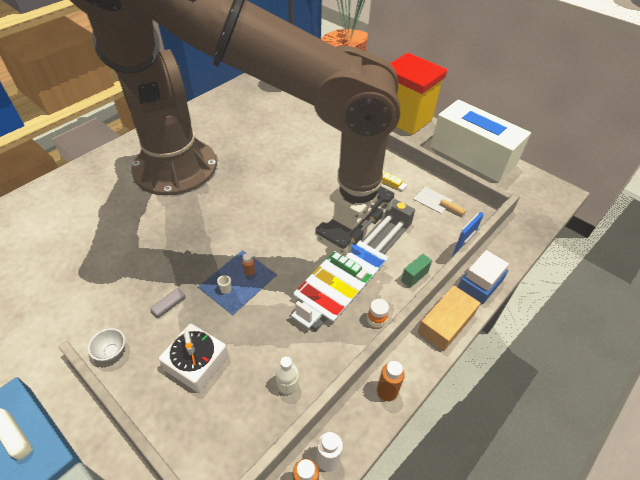

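Green is seated at (352,265). Next is yellow.

jog_arm --pt "0.0962 0.3443 0 -0.02" --pt "0.0962 0.3443 0 -0.02" --pt "0.0962 0.3443 0 -0.02" --pt "0.0962 0.3443 0 -0.02" --pt "0.0962 0.3443 0 -0.02" --pt "0.0962 0.3443 0 -0.02" --pt "0.0962 0.3443 0 -0.02" --pt "0.0962 0.3443 0 -0.02" --pt "0.0962 0.3443 0.05 -0.02" --pt "0.0962 0.3443 0.05 -0.02" --pt "0.0962 0.3443 0.05 -0.02" --hand 0.06

```text
clock: 17.92
position: [0.5108, 0.3838, 0.0765]
ee_rot: [0.169, -3.137, 0.0]
force: [-0.2, 0.4, -0.1]
width: 0.651
gripper_force: 0.0
```

```bash
python3 - <<'E'
from h import *
C=cloud(cam('scene'));print('Y',fit(C,(.508,.378),.09,.009,.04))
plan((511,384.8,21,186.3))
E
```

```text
Y (253, array([509.1, 385.4]), array([90.3, 33. ]), np.float32(5.5), np.float64(0.0184))
at [510.9 384.5  77.2] phi -173.8 tilt 0.08 q7 0.4 w 60.0 gf 0.0 t 18.0
(511, 384.8, 21, 186.3) -> [-0.0001, 0.0002, 0.0562] -0.002
```

jog_arm --pt "0 0 0.04 0" --pt "0 0 0.056 0" --pt "0 0 0.056 0" --pt "0 0 0.056 0" --pt "0 0 0.056 0"

```text
clock: 18.6
position: [0.5105, 0.3852, 0.021]
ee_rot: [-0.171, 3.136, 0.002]
force: [-0.3, 0.1, 0.5]
width: 0.653
gripper_force: 0.0
```

jog_arm --pt "0 0 0 0" --pt "0 0 0 0" --pt "0 0 0 0" --pt "0 0 0 0" --pt "0 0 0 0" --hand 0.005

```text
clock: 19.23
position: [0.51, 0.3846, 0.0197]
ee_rot: [0.171, -3.137, -0.0]
force: [0.0, 0.7, 0.0]
width: 0.282
gripper_force: 20.0
```

```bash
python3 - <<'E'
from h import *
plan((511,384.8,130,186.3),(641.7,-5.3,130,185.1),(641.7,-5.3,46,185.1))
E
```

```text
at [510.  384.6  19.7] phi -173.7 tilt 0.0 q7 0.35 w 25.9 gf 20.0 t 19.2
(511, 384.8, 130, 186.3) -> [-0.001, 0.0001, -0.1103] -0.001
(641.7, -5.3, 130, 185.1) -> [-0.0884, -0.4019, -0.1103] 0.02
(641.7, -5.3, 46, 185.1) -> [-0.0884, -0.4019, -0.0263] 0.02
```

jog_arm --pt "0 0 -0.06 0" --pt "0 0 -0.11 0" --pt "-0.0884 -0.4019 -0.11 0.02" --pt "-0.0884 -0.4019 -0.11 0.02" --pt "-0.0884 -0.4019 -0.11 0.02" --pt "-0.0884 -0.4019 -0.11 0.02" --pt "-0.0884 -0.4019 -0.11 0.02" --pt "-0.0884 -0.4019 -0.11 0.02" --pt "-0.0884 -0.4019 -0.11 0.02" --pt "-0.0884 -0.4019 -0.11 0.02" --pt "-0.0884 -0.4019 -0.11 0.02" --pt "-0.0884 -0.4019 -0.08 0.02" --pt "-0.0884 -0.4019 -0.05 0.02" --pt "-0.0884 -0.4019 -0.05 0.02" --pt "-0.0884 -0.4019 -0.05 0.02"

```text
clock: 21.1
position: [0.642, -0.0039, 0.071]
ee_rot: [-0.142, 3.137, 0.001]
force: [-0.2, 0.0, -0.1]
width: 0.283
gripper_force: 20.0
```

```bash
python3 - <<'E'
from h import *
plan((641.7,-5.3,45.5,185.1))
E
```

```text
at [642.   -3.9  71. ] phi -174.8 tilt 0.07 q7 1.02 w 26.0 gf 20.0 t 21.1
(641.7, -5.3, 45.5, 185.1) -> [0.0005, -0.0014, 0.0255] 0.002
```

jog_arm --pt "0.0003 -0.001 0.015 0" --pt "0.0003 -0.001 0.0255 0" --pt "0.0003 -0.001 0.0255 0" --pt "0.0003 -0.001 0.0255 0"

```text
clock: 21.6
position: [0.6419, -0.0065, 0.0442]
ee_rot: [-0.139, 3.138, -0.0]
force: [0.7, 0.4, 2.0]
width: 0.282
gripper_force: 20.9
```

jog_arm --pt "0 0 0 0" --pt "0 0 0 0" --pt "0 0 0 0" --pt "0 0 -0.04 0" --pt "0 0 -0.08 0" --pt "-0.05 -0.18 -0.08 0" --pt "-0.05 -0.18 -0.08 0" --pt "-0.05 -0.18 -0.08 0" --pt "-0.05 -0.18 -0.08 0" --pt "-0.05 -0.18 -0.08 0" --hand 0.042

```text
clock: 22.85
position: [0.7066, -0.1811, 0.1234]
ee_rot: [0.139, -3.137, -0.001]
force: [-1.0, 0.5, 0.5]
width: 0.456
gripper_force: 0.0
```

```bash
python3 - <<'E'
from h import *
s=cam('scene');d=cam('top')
plan((653,-146,100,185.5))
for D in(d,s):
    C=cloud(D)
    print('G',fit(C,(.637,.051),.06,.037,.06));print('Y',fit(C,(.642,-.005),.06,.037,.06),'fin',fit(C,(.651,-.124),.026,.055,.1),'fintop',np.nanmax(C[...,2][np.hypot(C[...,0]-.651,C[...,1]+.124)<.006]))
a=np.hstack([cv2.resize(D['color'][v:v+120,u:u+160,::-1],(400,300),interpolation=2) for D,u,v in((d,225,170),(s,270,220))]);cv2.imwrite('pics/c2.png',a)
E
```

```text
at [ 706.8 -179.4  124.1] phi -174.8 tilt 0.06 q7 1.38 w 41.9 gf 0.0 t 22.9
(653, -146, 100, 185.5) -> [0.0505, 0.0382, 0.0241] -0.005
G (578, array([636.6,  38.5]), array([108.8,  94.5]), np.float32(7.9), np.float64(0.0462))
Y (644, array([640.1,   6.2]), array([110.4,  95.7]), np.float32(7.0), np.float64(0.0463)) fin (84, array([ 651.2, -123.6]), array([38.9, 10.2]), np.float32(4.7), np.float64(0.0704)) fintop 0.07589018133256127
G (393, array([629.9,  43.2]), array([76.7, 98.6]), np.float32(174.3), np.float64(0.0455))Traceback (most recent call last):
  File "<stdin>", line 6, in <module>
    res = np.fmax.reduce(a, axis=axis, out=out, **kwargs)
ValueError: zero-size array to reduction operation fmax which has no identity
```

jog_arm --pt "0.0512 0.06 0 0" --pt "0.0512 0.06 0 0" --pt "0.0512 0.06 0 0" --pt "0.0512 0.06 0 0"

```text
clock: 23.45
position: [0.6516, -0.1266, 0.1244]
ee_rot: [-0.14, 3.138, -0.001]
force: [0.3, -0.1, -0.7]
width: 0.458
gripper_force: 0.0
```

```bash
python3 - <<'E'
from h import *
s=cam('scene');d=cam('top')
plan((650.5,-124,62,185.2))
a=np.hstack([cv2.resize(D['color'][v:v+120,u:u+160,::-1],(400,300),interpolation=2) for D,u,v in((d,225,170),(s,270,220))]);cv2.imwrite('pics/c2.png',a)
E
```

```text
at [ 651.6 -126.9  124.1] phi -175.0 tilt 0.03 q7 1.26 w 42.0 gf 0.0 t 23.6
(650.5, -124, 62, 185.2) -> [0.0009, 0.003, 0.0621] -0.003
```

View pics/c2.png

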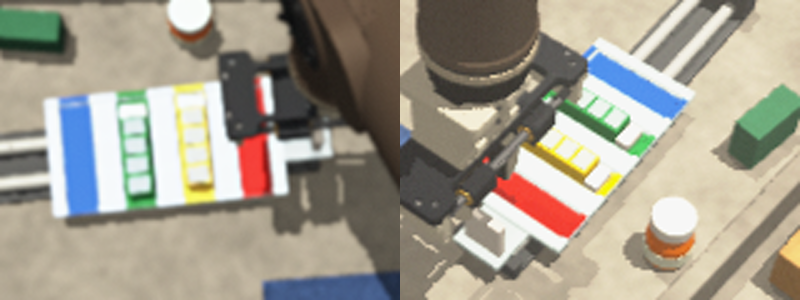

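Both strips sit in their compartments with tabs far: green at (135,150) and yellow at (193,138) in the left crop. Now I'll grip the fin and slide the tray.

jog_arm --pt "0.001 0.003 0.03 0" --pt "0.001 0.003 0.062 0" --pt "0.001 0.003 0.062 0" --pt "0.001 0.003 0.062 0"

```text
clock: 24.05
position: [0.6505, -0.1232, 0.0632]
ee_rot: [-0.139, 3.137, 0.0]
force: [0.0, -0.3, 0.4]
width: 0.46
gripper_force: 0.0
```

jog_arm --pt "0 0 0 0" --pt "0 0 0 0" --pt "0 0 0 0" --pt "0 0 0 0" --pt "0 0 0 0" --hand 0 --newtons 25

```text
clock: 24.68
position: [0.6498, -0.1224, 0.0625]
ee_rot: [-0.141, 3.138, 0.001]
force: [-0.9, 2.8, 2.6]
width: 0.107
gripper_force: 25.0
```

```bash
python3 - <<'E'
from h import *
p=arm.observe()['position']*1000; a=np.radians(5.1)
plan((p[0]-130*np.sin(a),p[1]+130*np.cos(a),62,185.2))
E
```

```text
at [ 649.8 -122.4   62.5] phi -174.9 tilt 0.04 q7 1.21 w 9.8 gf 25.0 t 24.7
(np.float64(638.1984691154088), np.float64(7.092925604708981), 62, 185.2) -> [-0.0001, 0.13, 0.0006] -0.001
```

jog_arm --pt "0 0.008 0 0" --pt "0 0.02 0 0" --pt "0 0.035 0 0" --pt "0 0.05 0 0" --pt "0 0.065 0 0" --pt "0 0.08 0 0" --pt "0 0.095 0 0" --pt "0 0.108 0 0" --pt "0 0.118 0 0" --pt "0 0.125 0 0" --pt "0 0.129 0 0" --pt "0 0.13 0 0" --pt "0 0.13 0 0" --pt "0 0.13 0 0"

```text
clock: 26.42
position: [0.6383, 0.0069, 0.0625]
ee_rot: [-0.14, 3.138, 0.001]
force: [0.2, -2.1, 5.8]
width: 0.109
gripper_force: 25.0
```

```bash
python3 - <<'E'
from h import *
plan((638,7,62,185)); print(arm.observe()['force'])
E
```

```text
at [638.3   6.9  62.5] phi -174.9 tilt 0.03 q7 1.0 w 10.0 gf 25.0 t 26.4
(638, 7, 62, 185) -> [0.0003, 0.0001, 0.0005] 0.002
[ 0.2313385  -2.08725552  5.7908949 ]
```

jog_arm --pt "0 0.001 0 0" --pt "0 0 0 0" --pt "0 0 0 0" --pt "0 0 -0.05 0" --pt "0 0 -0.09 0" --pt "0 0 -0.09 0" --hand 0.03

```text
clock: 27.18
position: [0.6398, 0.0074, 0.1556]
ee_rot: [-0.14, 3.133, 0.001]
force: [-0.4, 0.0, -1.0]
width: 0.323
gripper_force: 0.0
```

```bash
python3 - <<'E'
from h import *
plan((552.5,-348,152,150.3))
E
```

```text
at [639.8   7.4 155.6] phi -174.9 tilt 0.31 q7 1.07 w 29.7 gf 0.0 t 27.2
(552.5, -348, 152, 150.3) -> [0.1186, -0.3462, 0.0028] 0.608
```

jog_arm --pt "0.1186 -0.3462 0 0.608" --pt "0.1186 -0.3462 0 0.608" --pt "0.1186 -0.3462 0 0.608" --pt "0.1186 -0.3462 0 0.608" --pt "0.1186 -0.3462 0 0.608" --pt "0.1186 -0.3462 0 0.608" --pt "0.1186 -0.3462 0 0.608" --pt "0.1186 -0.3462 0 0.608" --pt "0.1186 -0.3462 0 0.608" --pt "0.1186 -0.3462 0 0.608" --pt "0.1186 -0.3462 0 0.608"

```text
clock: 28.55
position: [0.5511, -0.3483, 0.1523]
ee_rot: [0.804, 3.037, -0.0]
force: [1.1, 0.3, -0.3]
width: 0.325
gripper_force: 0.0
```

```bash
python3 - <<'E'
from h import *
s=cam('scene');d=cam('top');C=cloud(s);D=cloud(d)
plan((552.5,-348,83,150.3))
print('key',fit(C,(.5525,-.348),.035,.085,.11),fit(D,(.5525,-.348),.035,.085,.11))
for X in(D,C):
  print('G',fit(X,(.625,.18),.055,.04,.052));print('Y',fit(X,(.630,.124),.055,.04,.052)); print('fin',fit(X,(.639,.0055),.026,.056,.1))
a=np.hstack([cv2.resize(E['color'][v:v+120,u:u+160,::-1],(400,300),interpolation=2) for E,u,v in((d,175,170),(s,310,170))]);cv2.imwrite('pics/c3.png',a)
E
```

```text
at [ 551.  -348.7  152.3] phi 150.3 tilt 0.01 q7 1.12 w 29.9 gf 0.0 t 28.6
(552.5, -348, 83, 150.3) -> [-0.001, 0.0014, 0.0693] 0.0
key (139, array([ 550.9, -348.6]), array([10.7, 45.8]), np.float32(151.9), np.float64(0.1013)) (34, array([ 540.1, -340.8]), array([ 9.5, 14. ]), np.float32(152.7), np.float64(0.0986))
G (402, array([621.5, 157.9]), array([92.1, 64.9]), np.float32(6.1), np.float64(0.0473))
Y (463, array([632.9, 138.8]), array([78.4, 86.9]), np.float32(171.6), np.float64(0.0473))
fin (78, array([640.3,   5.6]), array([40., 10.]), np.float32(5.0), np.float64(0.0705))
G (317, array([616.7, 158.2]), array([80.4, 65.8]), np.float32(1.3), np.float64(0.047))
Y (409, array([624.4, 142.2]), array([85.7, 72.1]), np.float32(6.4), np.float64(0.047))
fin (121, array([637.8,   5.5]), array([39.7, 12.5]), np.float32(9.3), np.float64(0.0667))
```

View pics/c3.png

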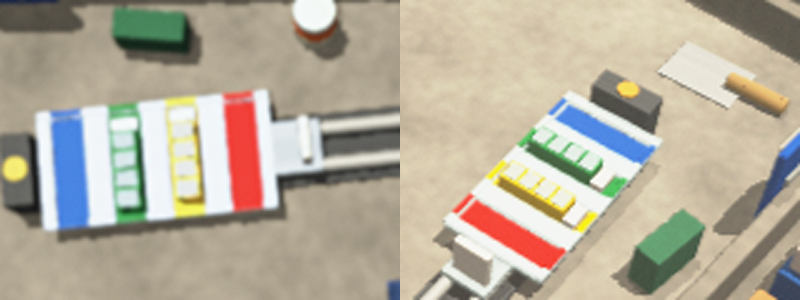

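The tray touches the lock block, with both strips still seated. Next is the key.

jog_arm --pt "-0.0005 0.001 0.04 0" --pt "-0.0005 0.001 0.069 0" --pt "-0.0005 0.001 0.069 0" --pt "-0.0005 0.001 0.069 0"

```text
clock: 29.15
position: [0.5525, -0.3484, 0.0845]
ee_rot: [0.805, 3.035, -0.0]
force: [0.7, -0.1, 0.5]
width: 0.326
gripper_force: 0.0
```

jog_arm --pt "0 0 0 0" --pt "0 0 0 0" --pt "0 0 0 0" --pt "0 0 0 0" --pt "0 0 0 0" --hand 0 --newtons 45

```text
clock: 29.78
position: [0.5529, -0.3475, 0.0842]
ee_rot: [0.804, 3.035, 0.001]
force: [1.7, 4.3, 6.0]
width: 0.11
gripper_force: 44.9
```

jog_arm --pt "0 0 0 0.15" --pt "0 0 0 0.3" --pt "0 0 0 0.45" --pt "0 0 0 0.6" --pt "0 0 0 0.75" --pt "0 0 0 0.9" --pt "0 0 0 1.05" --pt "0 0 0 1.2" --pt "0 0 0 1.35" --pt "0 0 0 1.5" --pt "0 0 0 1.65" --pt "0 0 0 1.8" --pt "0 0 0 1.95" --pt "0 0 0 2.05" --pt "0 0 0 2.05" --pt "0 0 0 2.05"

```text
clock: 31.78
position: [0.5536, -0.3476, 0.0842]
ee_rot: [3.012, 0.891, 0.004]
force: [5.5, 2.7, 5.3]
width: 0.107
gripper_force: 45.0
```

```bash
python3 - <<'E'
from h import *
plan((552.5,-348,83,32.8)); o=arm.observe(); print(o['force'],o['ft_torque'])
E
```

```text
at [ 553.6 -347.6   84.2] phi 33.0 tilt 0.17 q7 -0.67 w 9.8 gf 45.0 t 31.8
(552.5, -348, 83, 32.8) -> [-0.0011, -0.0002, 0.0012] 0.003
[5.45487815 2.70144136 5.25849364] [ 0.8194338  -0.86114054  0.02843167]
```

jog_arm --pt "0 0 0 0" --pt "0 0 0 0" --pt "0 0 0 0" --pt "0 0 -0.05 0" --pt "0 0 -0.06 0" --pt "0 0 -0.06 0" --hand 0.03

```text
clock: 32.52
position: [0.5519, -0.3488, 0.1438]
ee_rot: [3.013, 0.887, 0.001]
force: [-0.0, 0.3, -0.9]
width: 0.328
gripper_force: 0.0
```

jog_arm --pt "0 0 0 -0.18" --pt "0 0 0 -0.36" --pt "0 0 0 -0.54" --pt "0 0 0 -0.72" --pt "0 0 0 -0.9" --pt "0 0 0 -1.08" --pt "0 0 0 -1.26" --pt "0 0 0 -1.44" --pt "0 0 0 -1.62" --pt "0 0 0 -1.8" --pt "0 0 0 -1.98" --pt "0 0 0 -2.16" --pt "0 0 0 -2.34" --pt "0 0 0 -2.52" --pt "0 0 0 -2.7" --pt "0 0 0 -2.88" --pt "0 0 0 -3.06" --pt "0 0 0 -3.14" --pt "0 0 0 -3.14" --pt "0 0 0 -3.14"

```text
clock: 35.02
position: [0.5514, -0.3482, 0.1424]
ee_rot: [0.882, -3.014, -0.001]
force: [0.2, -0.5, -0.0]
width: 0.324
gripper_force: 0.0
```

```bash
python3 - <<'E'
from h import *
C=cloud(cam('scene'))
print('key',fit(C,(.5525,-.348),.035,.085,.109)); plan((553,-347.8,84,213))
E
```

```text
key (128, array([ 554. , -346.8]), array([37.6, 10.8]), np.float32(34.2), np.float64(0.0976))
at [ 551.5 -348.2  142.7] phi -147.4 tilt 0.04 q7 2.08 w 29.9 gf 0.0 t 35.1
(553, -347.8, 84, 213) -> [-0.0015, -0.0005, 0.0587] -0.006
```

jog_arm --pt "-0.001 -0.0005 0.04 0" --pt "-0.001 -0.0005 0.0585 0" --pt "-0.001 -0.0005 0.0585 0" --pt "-0.001 -0.0005 0.0585 0"

```text
clock: 35.58
position: [0.5536, -0.3483, 0.0858]
ee_rot: [-0.884, 3.013, -0.001]
force: [0.9, -0.2, 0.4]
width: 0.327
gripper_force: 0.0
```

jog_arm --pt "0 0 0 0" --pt "0 0 0 0" --pt "0 0 0 0" --pt "0 0 0 0" --pt "0 0 0 0" --hand 0

```text
clock: 36.2
position: [0.5529, -0.348, 0.0853]
ee_rot: [-0.885, 3.014, -0.0]
force: [-3.6, 1.9, 6.1]
width: 0.104
gripper_force: 45.0
```

jog_arm --pt "0 0 0 0.15" --pt "0 0 0 0.3" --pt "0 0 0 0.45" --pt "0 0 0 0.6" --pt "0 0 0 0.75" --pt "0 0 0 0.9" --pt "0 0 0 1.05" --pt "0 0 0 1.2" --pt "0 0 0 1.35" --pt "0 0 0 1.5" --pt "0 0 0 1.65" --pt "0 0 0 1.8" --pt "0 0 0 1.9" --pt "0 0 0 1.98" --pt "0 0 0 2.04" --pt "0 0 0 2.04"

```text
clock: 38.2
position: [0.5533, -0.3473, 0.0853]
ee_rot: [2.104, 2.333, 0.001]
force: [-1.8, 2.6, 6.4]
width: 0.111
gripper_force: 45.0
```

```bash
python3 - <<'E'
from h import *
plan((552.5,-348,83,96.2)); o=arm.observe(); print(o['force'],o['ft_torque'])
E
```

```text
at [ 553.3 -347.3   85.3] phi 95.9 tilt 0.04 q7 0.27 w 10.2 gf 45.0 t 38.2
(552.5, -348, 83, 96.2) -> [-0.0006, -0.0009, 0.0023] -0.005
[-1.79452278  2.62419219  6.41570227] [0.73007712 0.25483895 0.14569835]
```

jog_arm --pt "0 0 0 0.05" --pt "0 0 0 0.08" --pt "0 0 0 0.08" --pt "0 0 0 0.08"

```text
clock: 38.7
position: [0.5534, -0.3473, 0.0853]
ee_rot: [2.193, 2.249, 0.001]
force: [-1.4, 2.5, 5.1]
width: 0.113
gripper_force: 46.8
```

```bash
python3 - <<'E'
from h import *
plan(); o=arm.observe(); print(o['force'],o['ft_torque'])
E
```

```text
at [ 553.4 -347.3   85.3] phi 91.4 tilt 0.03 q7 0.21 w 10.4 gf 46.8 t 38.7
[-1.41972853  2.50213177  5.14556835] [0.60876135 0.30233632 0.75093895]
```

Torque rose to 0.75 Nm, so the key is at its stop. I'll release, retreat and check everything.

jog_arm --pt "0 0 0 -0.04" --pt "0 0 0 -0.04" --pt "0 0 0 -0.04" --pt "0 0 0 -0.04" --pt "0 0 -0.05 -0.04" --pt "0 0 -0.12 -0.04" --pt "-0.1 -0.1 -0.14 -0.04" --pt "-0.2 -0.12 -0.14 -0.04" --pt "-0.2 -0.12 -0.14 -0.04" --pt "-0.2 -0.12 -0.14 -0.04" --pt "-0.2 -0.12 -0.14 -0.04" --hand 0.03

```text
clock: 40.08
position: [0.4331, -0.5561, 0.2242]
ee_rot: [2.161, 2.28, -0.005]
force: [-0.3, 1.3, -0.6]
width: 0.324
gripper_force: 0.0
```

```bash
python3 - <<'E'
from h import *
s=cam('scene');d=cam('top');save(s,'s4.png');save(d,'t4.png')
plan()
for n,X in(('top',cloud(d)),('scene',cloud(s))):
  print(n,'key',fit(X,(.5525,-.348),.035,.085,.11),'fin',fit(X,(.639,.0055),.026,.056,.1))
h=hsv(s);X=cloud(s);o=win((h[...,0]>3)&(h[...,0]<20)&(h[...,1]>150),160,320,225,385);print('orange',np.nanmean(X[o],0),o.sum())
r=lambda im,u,v:cv2.resize(im['color'][v:v+90,u:u+120,::-1],(400,300),interpolation=2)
cv2.imwrite('pics/c4.png',np.vstack([np.hstack([r(d,195,185),r(s,320,200)]),np.hstack([r(s,190,240),r(s,135,310)])]))
E
```

```text
at [ 437.1 -550.8  224.4] phi 93.5 tilt 0.05 q7 0.67 w 30.2 gf 0.0 t 40.2
top key (107, array([ 553.3, -348.2]), array([11.6, 43.2]), np.float32(94.0), np.float64(0.1019)) fin (78, array([641. ,   5.7]), array([40.5,  9.9]), np.float32(5.1), np.float64(0.0706))
scene key (197, array([ 551.5, -348.8]), array([11.7, 43. ]), np.float32(96.4), np.float64(0.0989)) fin (115, array([637.6,   6. ]), array([40.1, 13. ]), np.float32(4.6), np.float64(0.0672))
orange [ 0.54891412 -0.32993442  0.07885801] 58
```

View pics/c4.png

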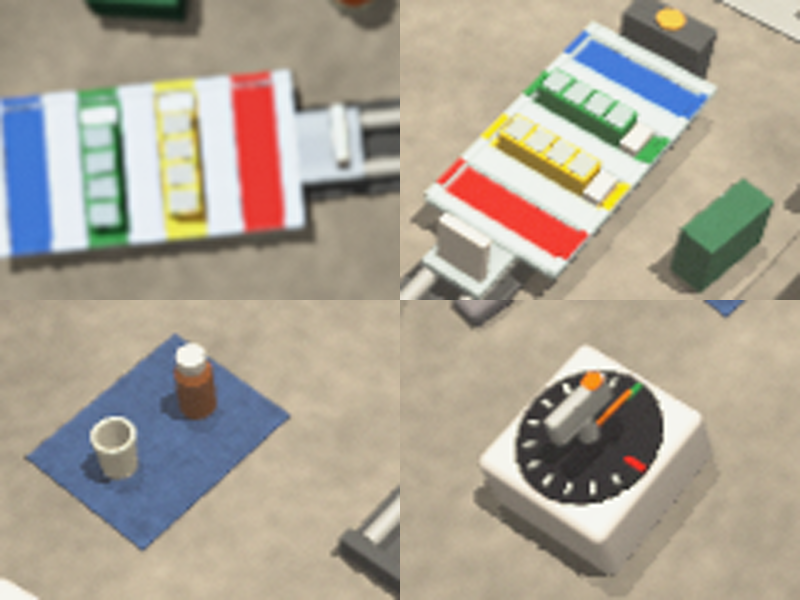

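View pics/t4.png

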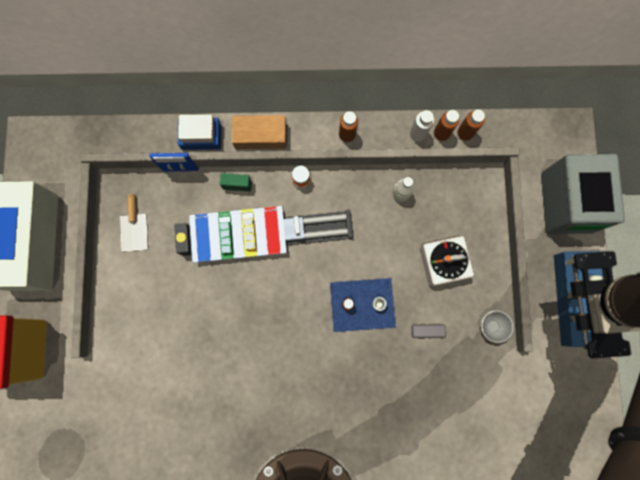

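Everything is in place: tray home at (237,235), both strips seated with tabs far, vial (348,304) and cup (379,303) upright on the mat, and the pointer at green. The bystanders haven't moved.

```bash
python3 -c "
from h import *
o=arm.observe();print(o['force'],o['dq'].round(3));print(arm.sign_off())"
```

```text
[0.00289255 1.0898382  0.06410311] [-0.028 -0.01  -0.027  0.017 -0.004 -0.001 -0.002]
the job is handed in; nothing more can be done
None
```

I handed the job in at about 40 s; no verdict came back. The vial and cup stand on the mat, the two strips present (green and yellow) lie in their compartments with tabs to the far side, the tray is fully home, and the key is wound to its stop at the green mark.

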